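# Open the tank wagon's service cradle onto its stop pin

### The job

Open the cradle that holds the tank wagon (the one with the round barrel) so that the wagon can be taken out later: push the jaw's thumb plate all the way back against its spring, then let it go so that the jaw springs back and catches on the stop pin at mid position. Leave both wagons, the other cradle and the things lying about where they are.

Things in the scene. Friction and masses are not known exactly. Their poses are not given: they have to be found in the camera images.
- cradle_a: Cradle that holds the tank wagon: aluminium bed 265 x 70 mm, its top 20 mm above the bench, fixed. Origin on the bench under the bed; x runs along the bed from the fixed end stop (face at x = -122 mm) to the sprung jaw (face at +5 mm when closed) and on to the spring bracket (x = 105 to 117 mm, 56 mm high). The wagon stands between end stop and jaw
- cradle_a_jaw (a joint): Jaw position along the cradle's +x, m: 0 closed (at rest), 0.055 the end of travel. A spring drives it to 0: 3 N at 0, 7 N half way, 10 N at 0.055, lightly damped. Pushed back, its one-way tooth lifts the sprung stop pin (up to 2 N more); past about 0.030 the pin snaps in behind it, and the jaw let go then returns only to 0.028 and rests on the pin (latched). Let go earlier it returns to 0
- cradle_a_jaw_plate (a point): Middle of the jaw's thumb plate, on its pushing face (-x side; push towards +x), 35 mm above the bench; axes as the cradle's; moves with the jaw. Upright steel plate 36 mm wide (y), 10 mm thick, 10 to 60 mm above the bench, beside the bed's -y side, 17 mm clear of it, on an arm level with this point. The bench before its face is free for 75 mm, over 50 mm width
- cradle_b: The other cradle, which holds the box wagon; built just like the first; 30 to 49 cm from it, either may be on the left. Both have yaw within 0.45 rad of 0
- cradle_a_pin_knob (a point): Outer end of the black knob (18 mm across) of the tank wagon's cradle's stop pin, on the bed's +y side, 35 mm above the bench; the pin's dark housing is 22 x 18 mm, 48 mm high. Nothing to do here: it springs in by itself
- cradle_b_jaw (a joint): Jaw position of the box wagon's cradle, same meaning and range; stays at 0
- tank_wagon: Loose model tank wagon, 116 x 31 x 58 mm, 0.1 to 0.2 kg: grey barrel lying along x with a small dome, on a black underframe; origin between the wheels at rail height
- box_wagon: Loose model box wagon, 116 x 33 x 53 mm, 0.1 to 0.2 kg: square grey body with a flat roof; origin between the wheels at rail height
- screw_jar: Small glass jar with steel lid, 30 mm across, 38 mm high, beside the near end of the tank wagon's cradle, on its thumb plate's side; origin under its centre
- bogie: Loose black wagon bogie, 46 x 28 x 17 mm, beyond the thumb plate's travel (centre 105 to 125 mm in +x from the closed plate) of the tank wagon's cradle; origin under its centre
- coupler_box: Cardboard box 40 x 32 x 22 mm beside the box wagon's cradle; origin under its centre
- screwdriver: Screwdriver 150 mm long lying between the cradles; origin at its middle, on the bench
- oil_bottle: White oil bottle, 36 mm across, 85 mm high, behind the cradles; origin under its centre
- tape_roll: Roll of yellow tape, 72 mm across, 19 mm high, behind the cradles; origin under its centre
- mug: Blue mug, 76 mm across, 85 mm high, behind the cradles; origin under its centre
- brush: Brush 170 mm long lying behind the cradles; origin at its middle, on the bench

How it is judged:
By the outcome, as a careful person would: the job done as asked, in the order asked, and still so for the second after the job is handed in, with the robot touching nothing.
It also fails if it takes over 32 s, if anything falls off the work surface, if the arm or the gripper's body presses on something with over 40 N, if the wrist force passes 120 N, or if a joint passes its speed limit or range.

### The arm

A 6-joint arm with a two-finger parallel gripper is mounted at the origin on the work surface. World frame = base frame: x ahead of the robot, y to its left, z up, the work surface at z = 0. Lengths are in m, angles in rad, forces in N, time in s.
With the tool pointing down it reaches from about 0.35 to 0.725 m from the base axis. Payload 4.3 kg.
Tool frame: the origin (TCP) lies midway between the tips of the shut fingers; the grasp point (between the pads) lies 19 mm behind it (manip.grip_point_offset is the distance from the TCP to the grasp point, in m); z points along the fingers, y is the direction in which the jaws open and shut (so a half turn about z gives the same grasp; the last joint's range is limited). The gripper opens to 85 mm and grips with 20 to 120 N. Pads are 22 mm wide; open, the fingers measure 114 mm over their backs; the gripper's body (76 mm by 85 mm) begins 54 mm behind the grasp point. The pads swing forward as they close: fully open they stand 13 mm farther back than shut.
Start: joints at [-1.358, 0.377, 0.081, 1.274, 0, 1.46], TCP at [0.182, -0.545, 0.231] pointing down, gripper open.
Joint ranges: [-2.72, 2.72], [-0.84, 1.66], [-1.02, 1.22], [-1.77, 2.12], [-1.37, 1.28], [-3.14, 3.14]. Speed limits (rad/s): [2.57, 2.57, 3.14, 3.14, 3.14, 3.14].

### API

Orientations are given as a unit quaternion [x, y, z, w].
In Python, from bench import monitor, camera, get_calibration, close_job, manip gives the robot as it stands.
- The arm moves only by the tool drive_tool, never from a script. Its argument "targets" is a list of rows, each an object of numbers: "tx", "ty", "tz": the shift along the world's x, y, z normalised to -1 to 1, where 1 is 0.5 m; "wx", "wy", "wz": the turn, a rotation vector about the world's x, y, z normalised to -1 to 1, where 1 is pi rad; "jaw": the opening, from -1 (shut) to 1 (fully open), so that 0 is half open. In form: [{"tx": .., "ty": .., "tz": .., "wx": .., "wy": .., "wz": .., "jaw": ..}, ...]. A call has 1 to 5 rows; each row is the pose to reach, as a shift and turn from the pose commanded when the call began, turning the shorter way round; what a row does not reach only later rows make up. A row lasts 1/8 s, in which the tool goes at most 62.5 mm and 10.7 degrees, less where a joint would pass 70% of its speed; a pose out of reach is approached as far as the arm can. A call with a number of a shift or a turn outside -1 to 1 is refused whole. A call with a gripper value outside its range is refused whole. The fingers move at their own pace and stop on an object; "squeeze" is the grip in N (left out, the last holds). Time passes only in rows, so rows that repeat a pose let the fingers close. It gives the time, the measured TCP pose, the force and the opening at its end, in the units of the state.
- monitor.state(): the state, without advancing time (a new reading comes with each control period).
- camera(name): name is "scene" or "side" or "wrist"; returns the picture (400x640x3 uint8, red, green, blue); there is no depth.
- get_calibration(name): a dict with "camera_matrix" (3x3 intrinsics, pixels), "distortion" ([k1, k2, p1, p2, k3] as OpenCV has them; the pictures are not rectified), "camera_from_world" (4x4, takes a point from world to camera coordinates); the wrist camera has in their place "mount" (4x4, takes a point from camera to tool coordinates, whose origin is the TCP and whose axes are the flange's). Camera axes: x right, y down, z forward; pixel columns grow to the right and rows downward; lengths in m; the calibration is good to about 2 mm. A picture is of the moment at which its call begins: read the wrist's pose just before it. get_calibration takes no time and is no camera call.
- close_job(): hands the job in, once; it reports no verdict.
The state is a dict: "time_s": time; "joints": joint angles; "joint_velocities": joint speeds; "joint_torque": joint torques, N m; "position": TCP position; "ee_rot": TCP orientation; "contact_force": force on the tool from outside, world axes, zero at the start; "torque": the same for the moment, N m; "gripper_width": finger opening in m.
Only numpy, scipy, OpenCV 4.12 (cv2) and the standard library are available. Lean on these libraries where they do the work, as an engineer would, in place of code of your own. Each camera call takes 0.05 s, during which the arm holds its last target. There are 200 camera calls.

## Working session

There is one attempt and no reset: what is moved stays moved. The work goes in short steps, Python scripts to look and compute and a tool call to move; the robot and the scene stay as the last step left them, time stands still between calls to the robot, and variables do not carry over. Pictures are saved under pics/ and viewed, about 8 in all and at most 12, crops included, and the job is handed in when it is done.

Besides the shell and the picture viewer there is one more tool, called after ">>>" as name([rows], argument=value, ...), one row to a line, values as JSON. drive_tool: Moves the arm, as the interface text tells. Its arguments: {"type":"object","properties":{"targets":{"type":"array"},"squeeze":{"type":"number"}},"required":["targets"]}

```bash
mkdir -p pics; ls; python3 - <<'E'
from bench import *
import cv2,numpy as np
s=monitor.state();print({k:np.round(v,3) for k,v in s.items()})
for n in("scene","side"):
    cv2.imwrite(f"pics/{n}0.png",cv2.cvtColor(camera(n),cv2.COLOR_RGB2BGR))
    c=get_calibration(n);print(n,{k:np.round(v,3).tolist() for k,v in c.items() if k!='name' and not isinstance(v,str)})
print(get_calibration("wrist"), [a for a in dir(manip) if a[0]!='_'])
E
```

```text
pics
{'time_s': np.float64(0.0), 'joints': array([-1.358,  0.378,  0.08 ,  1.274,  0.   ,  1.46 ]), 'joint_velocities': array([-0.001,  0.001, -0.001, -0.001, -0.   ,  0.001]), 'joint_torque': array([-1.0000e-03, -4.6360e+01,  2.6987e+01,  2.1000e-02,  0.0000e+00,
        0.0000e+00]), 'position': array([ 0.182, -0.545,  0.23 ]), 'ee_rot': array([ 0.987,  0.161, -0.   , -0.001]), 'contact_force': array([0.184, 0.075, 0.378]), 'torque': array([ 0.044,  0.05 , -0.031]), 'gripper_width': np.float64(0.085)}
scene {'camera_matrix': [[479.359, 0.0, 324.461], [0.0, 479.359, 193.214], [0.0, 0.0, 1.0]], 'distortion': [-0.093, 0.0, 0.0, 0.0, 0.0], 'camera_from_world': [[0.672, 0.74, 0.02, -0.374], [0.425, -0.364, -0.829, -0.215], [-0.606, 0.565, -0.559, 1.759], [0.0, 0.0, 0.0, 1.0]]}
side {'camera_matrix': [[399.665, 0.0, 314.252], [0.0, 399.665, 199.612], [0.0, 0.0, 1.0]], 'distortion': [-0.012, 0.0, 0.0, 0.0, 0.0], 'camera_from_world': [[-0.726, -0.687, 0.009, 0.398], [-0.523, 0.544, -0.656, 0.348], [0.446, -0.482, -0.754, 0.621], [0.0, 0.0, 0.0, 1.0]]}
{'camera_matrix': array([[353.42229799,   0.        , 318.63546958],
       [  0.        , 353.42229799, 199.60237221],
       [  0.        ,   0.        ,   1.        ]]), 'distortion': array([-0.05460922,  0.        ,  0.        ,  0.        ,  0.        ]), 'mount': array([[ 1.73440215e-04, -9.60680441e-01, -2.77656370e-01,
         7.02731626e-02],
       [ 9.99999910e-01,  5.93411983e-05,  4.19339453e-04,
         9.08418316e-04],
       [-3.86374749e-04, -2.77656418e-01,  9.60680365e-01,
        -1.43011906e-01],
       [ 0.00000000e+00,  0.00000000e+00,  0.00000000e+00,
         1.00000000e+00]])} ['PlanningError', 'grip_point_offset']
```

View pics/scene0.png

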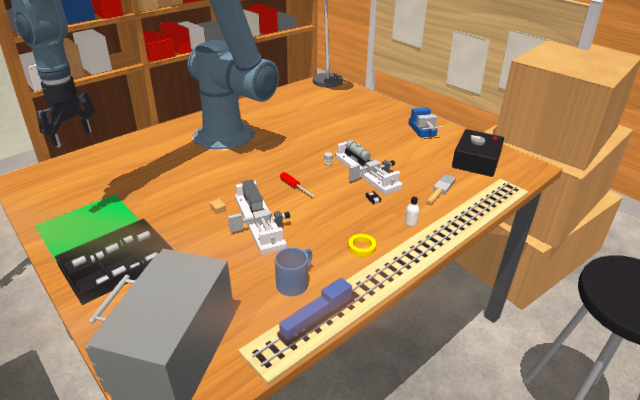

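View pics/side0.png

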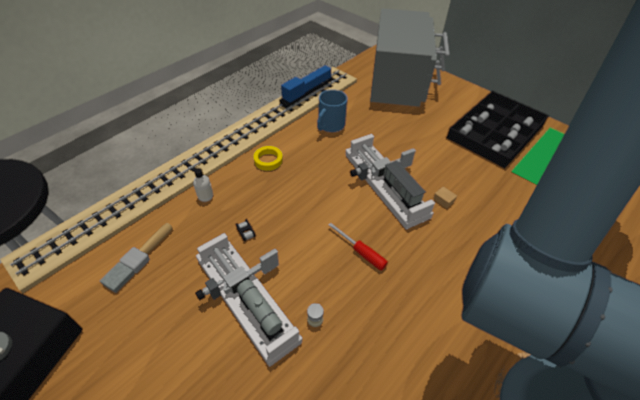

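The tank wagon's cradle is the one at about (368,165) in scene and (248,295) in side. Its thumb plate is at about (269,262) in side. The jar is at (315,315) and the bogie at (246,230) in side. I'll enlarge both views of it.

```bash
python3 - <<'E'
import cv2,numpy as np
a=cv2.imread("pics/side0.png")[220:370,180:340]; b=cv2.imread("pics/scene0.png")[130:205,315:415]
a=cv2.resize(a,None,fx=4,fy=4,interpolation=cv2.INTER_CUBIC)
cv2.imwrite("pics/crA.png",a)
cv2.imwrite("pics/crB.png",cv2.resize(b,None,fx=8,fy=8,interpolation=cv2.INTER_CUBIC))
E
```

```text
(no output)
```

View pics/crA.png

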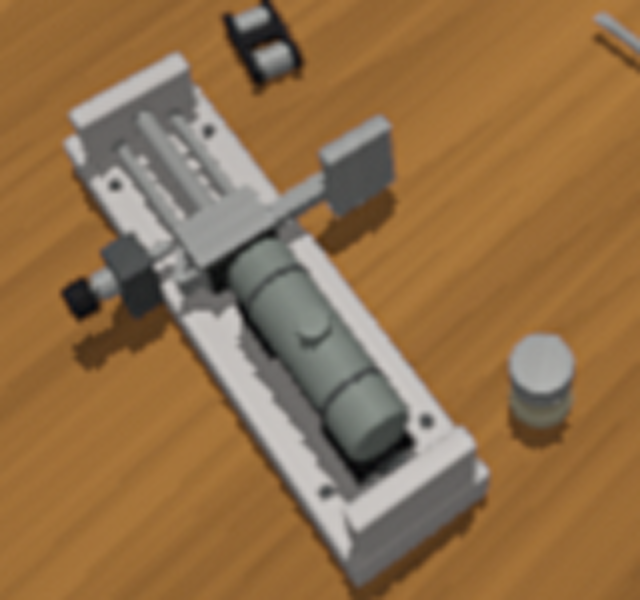

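View pics/crB.png

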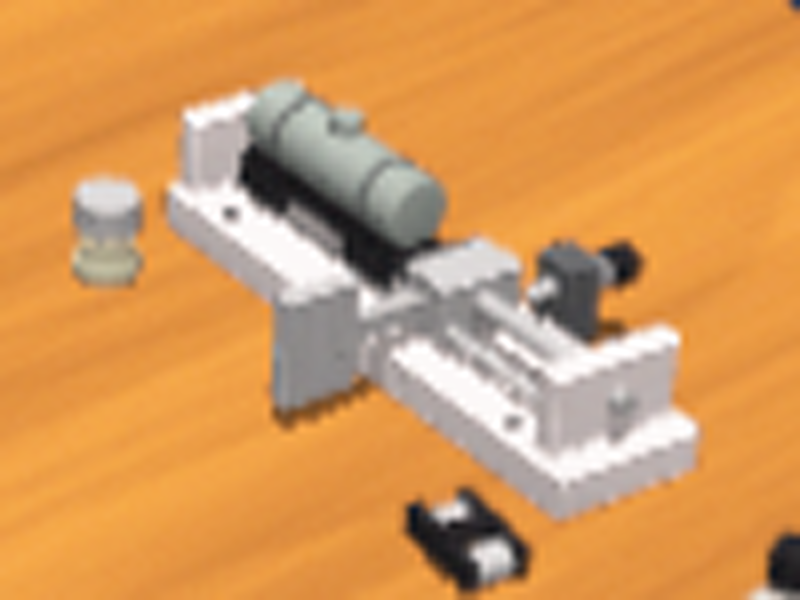

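```bash
cat > h.py <<'E'
import cv2,numpy as np
from bench import *
def ray(n,px):
    c=get_calibration(n);T=np.array(c["camera_from_world"])
    p=cv2.undistortPoints(np.array([[px]],float),np.array(c["camera_matrix"]),np.array(c["distortion"]))[0,0]
    R=T[:3,:3];return -R.T@T[:3,3],R.T@np.array([p[0],p[1],1])
def onz(n,px,z):
    o,d=ray(n,px);return o+d*(z-o[2])/d[2]
E
python3 - <<'E'
from h import *
A=lambda x,y:("side",(180+(x+.5)/4-.5,220+(y+.5)/4-.5))
B=lambda x,y:("scene",(315+(x+.5)/8-.5,130+(y+.5)/8-.5))
P={}
for k,q,z in [("A nearR top",A(487,470),.02),("A nearL bot",A(362,585),0),("A farL top",A(68,143),.02),
 ("A jar lid",A(541,365),.038),("A plate face topL",A(330,172),.06),("A plate face topR",A(390,138),.06),
 ("A bracket top L",A(72,112),.056),("A bracket top R",A(182,55),.056),
 ("B nearR top",B(168,190),.02),("B farR top",B(560,490),.02),("B farL top",B(697,425),.02),("B jar lid",B(107,190),.038),
 ("B plate top far-R",B(282,300),.06),("B plate top far-L",B(355,288),.06),("A bogie",A(262,45),.012),("B bogie",B(467,540),.012)]:
    P[k]=onz(*q,z);print(k,np.round(P[k]*1000).astype(int)[:2])
# cradle pose: fit bed corners (local) to world
L=np.array([[-132.5,-35],[132.5,-35],[132.5,35],[132.5,35]])
d=P["B farR top"]-P["B nearR top"];print("len",np.linalg.norm(d),"yaw",np.arctan2(d[1],d[0]))
d=P["B farL top"]-P["B farR top"];print("wid",np.linalg.norm(d),"yaw",np.arctan2(-d[0],d[1]))
d=P["A farL top"]-P["A nearL bot"];print("lenA",np.linalg.norm(d[:2]),"yaw",np.arctan2(d[1],d[0]))
d=P["A nearR top"]-P["A nearL bot"];print("widA",np.linalg.norm(d[:2]))
E
```

```text
A nearR top [393 196]
A nearL bot [402 263]
A farL top [660 222]
A jar lid [404 152]
A plate face topL [532 157]
A plate face topR [526 126]
A bracket top L [648 219]
A bracket top R [637 162]
B nearR top [395 196]
B farR top [657 151]
B farL top [661 226]
B jar lid [402 155]
B plate top far-R [537 121]
B plate top far-L [549 149]
A bogie [642 113]
B bogie [649 109]
len 0.2655802273712156 yaw -0.17008794951887515
wid 0.07453253538211733 yaw -0.05764224100739075
lenA 0.2611031785036872 yaw -0.15650631466224912
widA 0.06691969910585835
```

The two views agree to about 3 mm. The cradle yaw is about -0.16 and its centre about (528, 208) mm. The plate's pushing face is centred near (528, 140). I'll move with the fingers shut and the tool's x axis along the cradle.

>>> drive_tool([
  {"tx": 0.045,"ty": 0.1,"tz": 0,"wx": 0,"wy": 0,"wz": -0.03,"jaw": -1},
  {"tx": 0.09,"ty": 0.2,"tz": 0,"wx": 0,"wy": 0,"wz": -0.06,"jaw": -1},
  {"tx": 0.135,"ty": 0.3,"tz": 0,"wx": 0,"wy": 0,"wz": -0.09,"jaw": -1},
  {"tx": 0.18,"ty": 0.4,"tz": 0,"wx": 0,"wy": 0,"wz": -0.12,"jaw": -1},
  {"tx": 0.225,"ty": 0.5,"tz": 0,"wx": 0,"wy": 0,"wz": -0.154,"jaw": -1},
], squeeze=20)

```text
time_s: 0.72
position: [0.2952, -0.2934, 0.231]
ee_rot: [0.997, -0.082, -0.0, -0.0]
contact_force: [0.6, -0.2, 1.3]
gripper_width: 0.0001
```

>>> drive_tool([
  {"tx": 0.045,"ty": 0.1,"tz": 0,"wx": 0,"wy": 0,"wz": 0,"jaw": -1},
  {"tx": 0.09,"ty": 0.2,"tz": 0,"wx": 0,"wy": 0,"wz": 0,"jaw": -1},
  {"tx": 0.135,"ty": 0.3,"tz": 0,"wx": 0,"wy": 0,"wz": 0,"jaw": -1},
  {"tx": 0.18,"ty": 0.4,"tz": 0,"wx": 0,"wy": 0,"wz": 0,"jaw": -1},
  {"tx": 0.225,"ty": 0.5,"tz": 0,"wx": 0,"wy": 0,"wz": 0,"jaw": -1},
])

```text
time_s: 1.35
position: [0.4076, -0.0436, 0.2312]
ee_rot: [0.997, -0.08, -0.0, 0.0]
contact_force: [0.6, -0.3, 0.3]
gripper_width: -0.0
```

>>> drive_tool([
  {"tx": 0.04,"ty": 0.095,"tz": 0,"wx": 0,"wy": 0,"wz": 0,"jaw": -1},
  {"tx": 0.08,"ty": 0.19,"tz": 0,"wx": 0,"wy": 0,"wz": 0,"jaw": -1},
  {"tx": 0.12,"ty": 0.285,"tz": 0,"wx": 0,"wy": 0,"wz": 0,"jaw": -1},
  {"tx": 0.156,"ty": 0.38,"tz": 0,"wx": 0,"wy": 0,"wz": 0,"jaw": -1},
  {"tx": 0.156,"ty": 0.38,"tz": -0.1,"wx": 0,"wy": 0,"wz": 0,"jaw": -1},
])

```text
time_s: 1.98
position: [0.474, 0.0349, 0.2069]
ee_rot: [0.999, -0.045, 0.002, -0.023]
contact_force: [-0.4, -0.2, 0.6]
gripper_width: 0.0002
```

```bash
python3 - <<'E'
from h import *
s=monitor.state();print(s["position"],s["ee_rot"])
cv2.imwrite("pics/w1.png",cv2.cvtColor(camera("wrist"),cv2.COLOR_RGB2BGR))
E
```

```text
[0.47401735 0.03493791 0.20692304] [ 0.99874071 -0.04463797  0.00240985 -0.02277357]
```

View pics/w1.png

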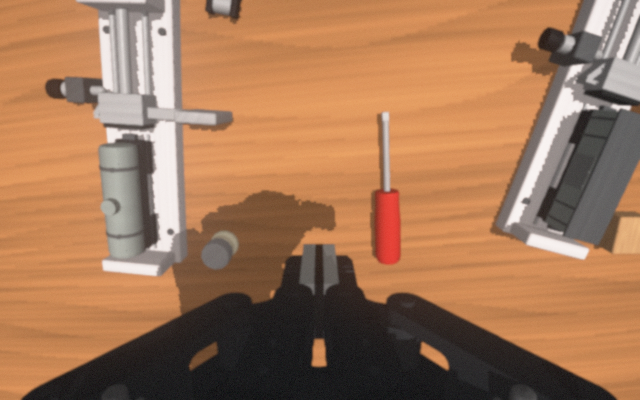

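The wrist view shows the tank cradle at upper left (bed x 105-185, plate arm ending near (228,117)), with nothing blocking the lane. The fingertips are at (318,250). The arm fell short of the last target and is slightly tilted, so I'll check the joints.

```bash
python3 - <<'E'
from h import *
s=monitor.state();print(s["position"],s["ee_rot"],s["joints"],s["joint_velocities"])
E
```

```text
[0.47157947 0.03500948 0.20260844] [ 0.99873338 -0.04480936 -0.0010101  -0.02286357] [-0.09044514  0.18267319 -0.25900592  1.13322336  0.04559134  3.14072614] [-0.00513342 -0.00766652 -0.01521019  0.08723568 -0.00387246 -0.00143242]
```

Joint 6 is at its limit, so I'll turn the tool by a half turn the other way (same grasp, j6 about 0.4).

>>> drive_tool([
  {"tx": 0,"ty": 0,"tz": 0,"wx": 0,"wy": 0,"wz": 0.059,"jaw": -1},
  {"tx": 0,"ty": 0,"tz": 0,"wx": 0,"wy": 0,"wz": 0.118,"jaw": -1},
  {"tx": 0,"ty": 0,"tz": 0,"wx": 0,"wy": 0,"wz": 0.177,"jaw": -1},
  {"tx": 0,"ty": 0,"tz": 0,"wx": 0,"wy": 0,"wz": 0.236,"jaw": -1},
  {"tx": 0,"ty": 0,"tz": 0,"wx": 0,"wy": 0,"wz": 0.295,"jaw": -1},
])

```text
time_s: 2.65
position: [0.4713, 0.0349, 0.2059]
ee_rot: [0.912, 0.409, -0.01, -0.021]
contact_force: [0.5, 0.6, -0.8]
gripper_width: -0.0001
```

>>> drive_tool([
  {"tx": 0,"ty": 0,"tz": 0,"wx": 0,"wy": 0,"wz": 0.059,"jaw": -1},
  {"tx": 0,"ty": 0,"tz": 0,"wx": 0,"wy": 0,"wz": 0.118,"jaw": -1},
  {"tx": 0,"ty": 0,"tz": 0,"wx": 0,"wy": 0,"wz": 0.177,"jaw": -1},
  {"tx": 0,"ty": 0,"tz": 0,"wx": 0,"wy": 0,"wz": 0.236,"jaw": -1},
  {"tx": 0,"ty": 0,"tz": 0,"wx": 0,"wy": 0,"wz": 0.295,"jaw": -1},
])

```text
time_s: 3.28
position: [0.4714, 0.0349, 0.2059]
ee_rot: [0.633, 0.774, -0.019, -0.014]
contact_force: [0.4, 0.4, -0.2]
gripper_width: 0.0001
```

>>> drive_tool([
  {"tx": 0,"ty": 0,"tz": 0,"wx": 0,"wy": 0,"wz": 0.059,"jaw": -1},
  {"tx": 0,"ty": 0,"tz": 0,"wx": 0,"wy": 0,"wz": 0.118,"jaw": -1},
  {"tx": 0,"ty": 0,"tz": 0,"wx": 0,"wy": 0,"wz": 0.177,"jaw": -1},
  {"tx": 0,"ty": 0,"tz": 0,"wx": 0,"wy": 0,"wz": 0.236,"jaw": -1},
  {"tx": 0,"ty": 0,"tz": 0,"wx": 0,"wy": 0,"wz": 0.295,"jaw": -1},
])

```text
time_s: 3.9
position: [0.4713, 0.0349, 0.2059]
ee_rot: [0.221, 0.975, -0.023, -0.005]
contact_force: [-0.3, -1.6, -0.8]
gripper_width: -0.0001
```

```bash
cat >> h.py <<'E'
from scipy.spatial.transform import Rotation as Ro
def go(p,yaw):
    s=monitor.state();D=Ro.from_quat([np.cos(yaw/2),np.sin(yaw/2),0,0])
    w=(D*Ro.from_quat(s["ee_rot"]).inv()).as_rotvec()/np.pi
    print("t",np.round((np.array(p)-s["position"])/.5,4),"w",np.round(w,4),"pos",np.round(s["position"],4),"j",np.round(s["joints"],2),"F",np.round(s["contact_force"],1),"t",s["time_s"])
E
python3 -c "
from h import *
go([.485,.146,.14],2.98)"
```

```text
t [ 0.0273  0.2222 -0.1318] w [ 0.0143 -0.0041  0.0902] pos [0.4713 0.0349 0.2059] j [-0.03  0.2  -0.23  1.16 -0.04  0.41] F [-0.3 -1.6 -0.8] t 3.9
```

>>> drive_tool([
  {"tx": 0.007,"ty": 0.055,"tz": -0.03,"wx": 0.004,"wy": -0.001,"wz": 0.03,"jaw": -1},
  {"tx": 0.014,"ty": 0.11,"tz": -0.06,"wx": 0.008,"wy": -0.002,"wz": 0.06,"jaw": -1},
  {"tx": 0.02,"ty": 0.165,"tz": -0.1,"wx": 0.012,"wy": -0.003,"wz": 0.09,"jaw": -1},
  {"tx": 0.027,"ty": 0.222,"tz": -0.132,"wx": 0.0143,"wy": -0.004,"wz": 0.09,"jaw": -1},
  {"tx": 0.027,"ty": 0.222,"tz": -0.132,"wx": 0.0143,"wy": -0.004,"wz": 0.09,"jaw": -1},
])

```text
time_s: 4.53
position: [0.484, 0.147, 0.1386]
ee_rot: [0.083, 0.997, -0.0, -0.001]
contact_force: [-0.0, -0.7, 0.9]
gripper_width: -0.0001
```

```bash
python3 - <<'E'
from h import *
go([.49,.145,.02],2.98)
s=monitor.state();np.save("w2.npy",np.r_[s["position"],s["ee_rot"]])
cv2.imwrite("pics/w2.png",cv2.cvtColor(camera("wrist"),cv2.COLOR_RGB2BGR))
E
```

```text
t [ 0.0119 -0.004  -0.2371] w [ 0.     -0.0009  0.0013] pos [0.484  0.147  0.1386] j [ 0.17  0.29 -0.29  0.99  0.    0.33] F [-0.  -0.7  0.9] t 4.525
```

View pics/w2.png

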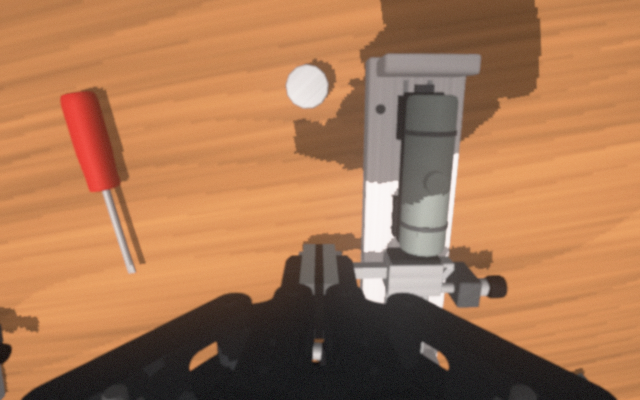

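The wrist view shows the bed's -y edge at columns 362-367, the jaw's arm at (370,270), and the jar at (307,86), well clear. The plate is hidden behind the fingers. I'll check the lane against the bed edge.

```bash
python3 - <<'E'
from h import *
a=np.load("w2.npy");c=get_calibration("wrist");R=Ro.from_quat(a[3:]).as_matrix();M=c["mount"]
def w(px,z):
    p=cv2.undistortPoints(np.array([[px]],float),c["camera_matrix"],c["distortion"])[0,0]
    o=R@M[:3,3]+a[:3];d=R@M[:3,:3]@np.r_[p,1];return o+d*(z-o[2])/d[2]
q=[w((366,90),.02),w((362,240),.02)];d=q[1]-q[0]
print("edge",np.round(q,4),"yaw",np.arctan2(d[1],d[0]))
print("arm -x edge",w((370,263),.04),"+x edge",w((370,278),.04),"jar",w((307,86),.038),"bed R",w((456,170),.02))
y=-.16;v=np.array([-np.sin(y),np.cos(y)])
print("edge to TCP along v",[v@(a[:2]-k[:2]) for k in q])
E
```

```text
edge [[0.4144 0.1917 0.02  ]
 [0.5276 0.1737 0.02  ]] yaw -0.15786678286203532
arm -x edge [0.538458   0.17600392 0.04      ] +x edge [0.55096209 0.17446375 0.04      ] jar [0.40554719 0.15124793 0.038     ] bed R [0.48293643 0.25171598 0.02      ]
edge to TCP along v [np.float64(-0.0330681098301371), np.float64(-0.03331259336693867)]
```

>>> drive_tool([
  {"tx": 0,"ty": -0.004,"tz": -0.08,"wx": 0,"wy": 0,"wz": 0,"jaw": -1},
  {"tx": 0,"ty": -0.004,"tz": -0.16,"wx": 0,"wy": 0,"wz": 0,"jaw": -1},
  {"tx": 0,"ty": -0.004,"tz": -0.21,"wx": 0,"wy": 0,"wz": 0,"jaw": -1},
  {"tx": 0,"ty": -0.004,"tz": -0.23,"wx": 0,"wy": 0,"wz": 0,"jaw": -1},
  {"tx": 0,"ty": -0.004,"tz": -0.23,"wx": 0,"wy": 0,"wz": 0,"jaw": -1},
])

```text
time_s: 5.2
position: [0.4852, 0.1442, 0.025]
ee_rot: [0.084, 0.997, 0.0, -0.0]
contact_force: [-0.2, 0.3, -0.0]
gripper_width: -0.0001
```

>>> drive_tool([
  {"tx": 0.02,"ty": -0.003,"tz": 0,"wx": 0,"wy": 0,"wz": 0,"jaw": -1},
  {"tx": 0.039,"ty": -0.006,"tz": 0,"wx": 0,"wy": 0,"wz": 0,"jaw": -1},
  {"tx": 0.049,"ty": -0.008,"tz": 0,"wx": 0,"wy": 0,"wz": 0,"jaw": -1},
  {"tx": 0.055,"ty": -0.009,"tz": 0,"wx": 0,"wy": 0,"wz": 0,"jaw": -1},
  {"tx": 0.055,"ty": -0.009,"tz": 0,"wx": 0,"wy": 0,"wz": 0,"jaw": -1},
])

```text
time_s: 5.82
position: [0.5125, 0.1405, 0.0246]
ee_rot: [0.083, 0.997, 0.0, -0.0]
contact_force: [-0.0, -0.0, 0.1]
gripper_width: 0.0001
```

>>> drive_tool([
  {"tx": 0.004,"ty": -0.001,"tz": 0,"wx": 0,"wy": 0,"wz": 0,"jaw": -1},
  {"tx": 0.008,"ty": -0.001,"tz": 0,"wx": 0,"wy": 0,"wz": 0,"jaw": -1},
  {"tx": 0.008,"ty": -0.001,"tz": 0,"wx": 0,"wy": 0,"wz": 0,"jaw": -1},
])

```text
time_s: 6.2
position: [0.5166, 0.1401, 0.0247]
ee_rot: [0.083, 0.997, 0.0, 0.0]
contact_force: [0.0, -0.7, 0.1]
gripper_width: 0.0001
```

>>> drive_tool([
  {"tx": 0.004,"ty": -0.0005,"tz": 0,"wx": 0,"wy": 0,"wz": 0,"jaw": -1},
  {"tx": 0.008,"ty": -0.001,"tz": 0,"wx": 0,"wy": 0,"wz": 0,"jaw": -1},
  {"tx": 0.008,"ty": -0.001,"tz": 0,"wx": 0,"wy": 0,"wz": 0,"jaw": -1},
])

```text
time_s: 6.58
position: [0.5207, 0.1395, 0.0247]
ee_rot: [0.083, 0.997, 0.0, 0.0]
contact_force: [-0.1, 0.3, 1.1]
gripper_width: -0.0002
```

>>> drive_tool([
  {"tx": 0.004,"ty": -0.0005,"tz": 0,"wx": 0,"wy": 0,"wz": 0,"jaw": -1},
  {"tx": 0.008,"ty": -0.001,"tz": 0,"wx": 0,"wy": 0,"wz": 0,"jaw": -1},
  {"tx": 0.008,"ty": -0.001,"tz": 0,"wx": 0,"wy": 0,"wz": 0,"jaw": -1},
])

```text
time_s: 6.95
position: [0.5235, 0.1391, 0.0244]
ee_rot: [0.083, 0.997, 0.0, -0.001]
contact_force: [-3.4, 0.2, 1.5]
gripper_width: 0.0003
```

Contact came at x of about 0.522 with 3.4 N, matching the spring. Now I'll push back.

>>> drive_tool([
  {"tx": 0.018,"ty": -0.003,"tz": 0,"wx": 0,"wy": 0,"wz": 0,"jaw": -1},
  {"tx": 0.036,"ty": -0.006,"tz": 0,"wx": 0,"wy": 0,"wz": 0,"jaw": -1},
  {"tx": 0.054,"ty": -0.0085,"tz": 0,"wx": 0,"wy": 0,"wz": 0,"jaw": -1},
  {"tx": 0.072,"ty": -0.0115,"tz": 0,"wx": 0,"wy": 0,"wz": 0,"jaw": -1},
  {"tx": 0.088,"ty": -0.014,"tz": 0,"wx": 0,"wy": 0,"wz": 0,"jaw": -1},
])

```text
time_s: 7.58
position: [0.565, 0.1325, 0.024]
ee_rot: [0.083, 0.997, 0.0, -0.003]
contact_force: [-10.1, 1.5, 7.1]
gripper_width: -0.0002
```

>>> drive_tool([
  {"tx": 0.006,"ty": -0.001,"tz": 0,"wx": 0,"wy": 0,"wz": 0,"jaw": -1},
  {"tx": 0.012,"ty": -0.002,"tz": 0,"wx": 0,"wy": 0,"wz": 0,"jaw": -1},
  {"tx": 0.012,"ty": -0.002,"tz": 0,"wx": 0,"wy": 0,"wz": 0,"jaw": -1},
])

```text
time_s: 7.95
position: [0.5709, 0.1315, 0.0241]
ee_rot: [0.083, 0.997, 0.0, -0.003]
contact_force: [-8.7, 2.1, 6.0]
gripper_width: 0.0001
```

>>> drive_tool([
  {"tx": 0.004,"ty": -0.0005,"tz": 0,"wx": 0,"wy": 0,"wz": 0,"jaw": -1},
  {"tx": 0.008,"ty": -0.001,"tz": 0,"wx": 0,"wy": 0,"wz": 0,"jaw": -1},
  {"tx": 0.008,"ty": -0.001,"tz": 0,"wx": 0,"wy": 0,"wz": 0,"jaw": -1},
])

```text
time_s: 8.32
position: [0.5746, 0.131, 0.024]
ee_rot: [0.083, 0.997, 0.0, -0.003]
contact_force: [-9.7, 1.2, 6.7]
gripper_width: -0.0001
```

>>> drive_tool([
  {"tx": 0.004,"ty": -0.0005,"tz": 0,"wx": 0,"wy": 0,"wz": 0,"jaw": -1},
  {"tx": 0.004,"ty": -0.0005,"tz": 0,"wx": 0,"wy": 0,"wz": 0,"jaw": -1},
])

```text
time_s: 8.57
position: [0.5764, 0.1307, 0.024]
ee_rot: [0.083, 0.997, 0.0, -0.004]
contact_force: [-10.7, 2.4, 7.5]
gripper_width: -0.0
```

>>> drive_tool([
  {"tx": 0.004,"ty": -0.0005,"tz": 0,"wx": 0,"wy": 0,"wz": 0,"jaw": -1},
  {"tx": 0.004,"ty": -0.0005,"tz": 0,"wx": 0,"wy": 0,"wz": 0,"jaw": -1},
])

```text
time_s: 8.82
position: [0.5776, 0.1305, 0.0239]
ee_rot: [0.083, 0.997, 0.0, -0.004]
contact_force: [-11.8, 1.5, 8.2]
gripper_width: -0.0002
```

>>> drive_tool([
  {"tx": 0.004,"ty": -0.0005,"tz": 0,"wx": 0,"wy": 0,"wz": 0,"jaw": -1},
  {"tx": 0.004,"ty": -0.0005,"tz": 0,"wx": 0,"wy": 0,"wz": 0,"jaw": -1},
])

```text
time_s: 9.07
position: [0.5776, 0.1305, 0.0237]
ee_rot: [0.082, 0.997, 0.0, -0.006]
contact_force: [-15.1, 1.4, 12.5]
gripper_width: -0.0002
```

The force rose with no further advance, so the jaw is at its end stop. Now I'll let go by backing straight out along -x of the cradle.

>>> drive_tool([
  {"tx": -0.03,"ty": 0.005,"tz": 0,"wx": 0,"wy": 0,"wz": 0,"jaw": -1},
  {"tx": -0.07,"ty": 0.011,"tz": 0,"wx": 0,"wy": 0,"wz": 0,"jaw": -1},
  {"tx": -0.11,"ty": 0.0175,"tz": 0,"wx": 0,"wy": 0,"wz": 0,"jaw": -1},
  {"tx": -0.16,"ty": 0.0255,"tz": 0,"wx": 0,"wy": 0,"wz": 0,"jaw": -1},
  {"tx": -0.16,"ty": 0.0255,"tz": 0,"wx": 0,"wy": 0,"wz": 0,"jaw": -1},
])

```text
time_s: 9.7
position: [0.5028, 0.1426, 0.0244]
ee_rot: [0.083, 0.997, -0.0, -0.001]
contact_force: [0.4, -0.1, -0.5]
gripper_width: -0.0001
```

>>> drive_tool([
  {"tx": 0,"ty": 0,"tz": 0.1,"wx": 0,"wy": 0,"wz": 0,"jaw": -1},
  {"tx": 0,"ty": 0,"tz": 0.2,"wx": 0,"wy": 0,"wz": 0,"jaw": -1},
  {"tx": 0,"ty": 0,"tz": 0.3,"wx": 0,"wy": 0,"wz": 0,"jaw": -1},
  {"tx": -0.05,"ty": -0.1,"tz": 0.35,"wx": 0,"wy": 0,"wz": 0,"jaw": -1},
  {"tx": -0.1,"ty": -0.2,"tz": 0.35,"wx": 0,"wy": 0,"wz": 0,"jaw": -1},
])

```text
time_s: 10.32
position: [0.4579, 0.0411, 0.2029]
ee_rot: [0.082, 0.997, 0.0, 0.004]
contact_force: [-0.8, -0.9, 0.1]
gripper_width: 0.0002
```

```bash
python3 - <<'E'
from h import *
go([.49,.145,.02],2.98)
im=[cv2.cvtColor(camera(n),cv2.COLOR_RGB2BGR) for n in("scene","side")]
cv2.imwrite("pics/s1.png",im[0]);cv2.imwrite("pics/d1.png",im[1])
f=lambda i:cv2.resize(i,(400,375),interpolation=cv2.INTER_CUBIC)
cr=lambda i:cv2.resize(i[220:370,180:340],(400,375),interpolation=cv2.INTER_CUBIC)
cv2.imwrite("pics/cmp.png",np.hstack([cr(cv2.imread("pics/side0.png")),cr(im[1])]))
# changes outside the arm, on the bench
d=cv2.absdiff(cv2.imread("pics/scene0.png"),im[0]).max(2);n,_,st,ce=cv2.connectedComponentsWithStats((d>40).astype(np.uint8))
print([s.tolist() for s in st[1:] if s[4]>8])
E
```

```text
t [ 0.0642  0.2077 -0.3658] w [0.0002 0.0027 0.0009] pos [0.4579 0.0411 0.2029] j [-0.05  0.15 -0.3   1.11 -0.    0.12] F [-0.8 -0.9  0.1] t 10.325
[[11, 0, 64, 96, 3172], [209, 0, 73, 102, 3447], [89, 0, 251, 213, 9275], [15, 16, 13, 3, 14], [189, 46, 28, 23, 262], [220, 46, 31, 23, 261], [187, 69, 11, 16, 49], [68, 100, 3, 6, 11], [56, 102, 6, 4, 9], [70, 107, 4, 9, 16], [36, 108, 15, 26, 87], [86, 119, 5, 13, 29], [55, 124, 3, 7, 13], [51, 134, 10, 14, 64], [338, 143, 5, 3, 11], [349, 159, 37, 29, 391], [393, 183, 8, 4, 17], [394, 191, 6, 3, 12]]
```

View pics/cmp.png

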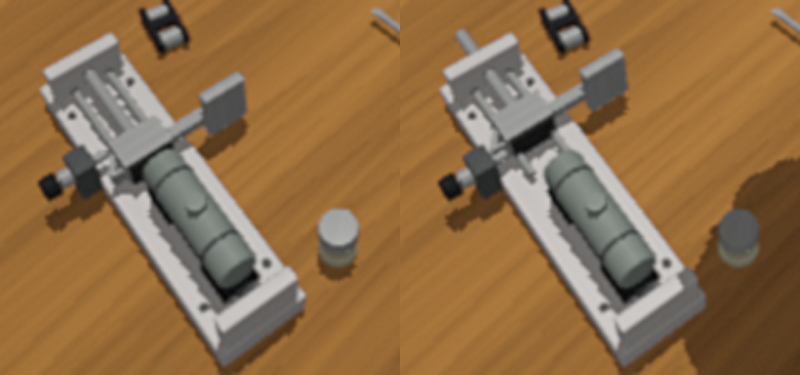

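View pics/s1.png

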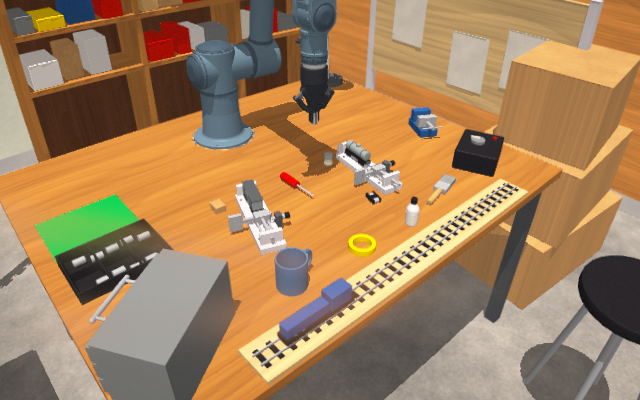

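The jaw now stands clear of the wagon by about a tenth of the bed length, roughly 27 mm. Its plate shifted from (222,100) to (203,78) in the half-size crops. The wagon, bogie, jar and the other cradle are where they were, and the arm touches nothing.

```bash
python3 -c "
from bench import close_job
print(close_job())"
```

```text
the job is handed in; nothing more can be done
None
```

The tank wagon's cradle is open: the jaw is caught on its stop pin at mid position, and I handed the job in at about 10.4 s.

- **Push:** with the fingers shut, I pushed the thumb plate along the cradle axis. Contact came at TCP x ≈ 0.522 with 3.4 N. After about 55 mm the advance stopped and the force rose to 15 N along x (about 20 N in all). I took that as the end of travel, then backed straight out and moved the arm clear.
- **Last checks:** the side view shows the jaw resting about 26–27 mm open (nominal latch 28 mm), which I judged from rough pixel positions. The scene picture compared with the first showed changes only at the arm, its shadow and this cradle's jaw. The wagons, the other cradle and the loose things look unmoved. The wrist force was under 1.5 N, so nothing is being touched.
- **What went wrong:** on the way there joint 6 reached its range end (3.1407, limit 3.14). The move fell short, so I turned the gripper half a turn the other way before going on.

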